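# Release the latched battery drawer through its access hole

### The arm

A 7-joint arm with a two-finger parallel gripper is mounted at the origin on a cart in front of the work surface, level with it; the furniture and walls round the work are solid. World frame = base frame: x ahead of the robot, y to its left, z up, the work surface at z = 0. Lengths are in m, angles in degrees, forces in N, time in s.
With the tool pointing down it reaches from about 0.35 to 0.775 m from the base axis. Payload 3.1 kg.
Tool frame: the origin (TCP) lies on the centre line of the jaws, within the pads' length; the fingertips stand 17 mm ahead of it and the grasp point (between the pads) lies 2 mm behind it (robot.tip_reach is the distance from the TCP to the fingertips, in m); z points along the fingers, y is the direction in which the jaws open and shut (so a half turn about z gives the same grasp; the last joint's range is limited). The gripper opens to 85 mm and grips with 20 to 120 N. Pads are 22 mm wide; open, the fingers measure 114 mm over their backs; the gripper's body (76 mm by 85 mm) begins 54 mm behind the grasp point. The pads swing forward as they close: fully open they stand 13 mm farther back than shut.
Start: joints at [62.871, 17.813, 0.802, 86.603, -0.252, 75.585, -1.558], TCP at [0.23, -0.5, 0.248] pointing down, gripper open.
Joint ranges: [-154.91, 154.91], [-16.99, 109.72], [-72.82, 74.43], [7.12, 147.25], [-82.49, 262.49], [11.32, 116.49], [-174.64, 174.64]. Speed limits (degrees/s): [159.86, 159.86, 180, 180, 180, 180, 180].

### API

Orientations are given as [roll, pitch, yaw] about the fixed x, y, z axes, in that order (R = Rz(yaw) Ry(pitch) Rx(roll)).
In Python, from station import robot, fingers, vision, workorder, recognise gives the robot as it stands. Calls block until the motion is done:
- robot.move_to(position, orientation): joint-space move of the TCP to a pose.
- robot.line_to(position, orientation=None, velocity=0.15, f_stop=None): straight line of the TCP; orientation=None keeps the orientation; velocity is the mean speed in m/s. With f_stop (N) it stops when the force on the tool has changed by that much, and returns True; else False.
- robot.move_j(angles): joint-space move.
- fingers.gripper_to(opening, force=None): opening from 0.0 (shut) to 1.0 (fully open); force is the grip in N (None keeps the last); returns when the fingers have stopped.
- robot.pause(seconds).
- robot.inverse_kinematics(position, orientation): joint angles nearest the present ones, or None.
- vision.grab_frame(name): name is "scene" or "top"; returns the picture (480x640x3 uint8, red, green, blue); there is no depth.
- vision.calibration(name): a dict with "mtx" (3x3 intrinsics, pixels), "extrinsics" (4x4, takes a point from world to camera coordinates). Camera axes: x right, y up, looking along -z (the intrinsics and any distortion apply to the point x, -y, -z); pixel columns grow to the right and rows downward; lengths in m; the calibration is good to about 2 mm. A picture is of the moment at which its call begins. calibration takes no time and is no camera call.
A pose or a line that the arm cannot do raises robot.PlanningError and nothing moves.
- workorder.close_job(): hands the job in, once; it reports no verdict.
Trained networks look in the newest picture that a camera, given by its name, has taken for a name from the list of things; names that differ only in an ending like _2 or _b are one class to them, and where a whole thing is asked for, a point or a joint stands for the part that bears it (a point fixed in the world has none). Each returns a list of dicts, best first, with "p" (0 to 1); they miss things now and then, are a little off and sometimes report something else, mostly with a low value. They report only what shows in the picture. A call takes as long as a camera call. They do not tell look-alikes from the thing itself.
- recognise(label, camera): "rect" ([centre column, centre row, width, height] in pixels, round what is visible of it).
Readings, each from a call of its own:
- robot.current_time_s(): time.
- robot.current_joint_positions(): joint angles.
- robot.current_dq(): joint speeds.
- robot.current_joint_torque(): joint torques, N m.
- robot.current_tool_pos(): TCP position.
- robot.current_eef_rot(): TCP orientation.
- robot.current_contact_force(): force on the tool from outside, world axes, zero at the start.
- robot.current_torque(): the same for the moment, N m.
- robot.current_finger_gap(): opening from 0.0 (shut) to 1.0 (fully open).
Only numpy, scipy, OpenCV 4.12 (cv2) and the standard library are available. Lean on these libraries where they do the work, as an engineer would, in place of code of your own. Each camera call takes 0.05 s, during which the arm holds its last target. There are 200 camera calls.

### The job

The drawer of the grey charging dock is held shut by a hidden spring latch that can only be reached through the small yellow-rimmed hole in the front of the dock. Push the blade of the blue screwdriver through that hole until the drawer springs ajar, lay the screwdriver back down flat on the desk, and pull the drawer all the way out to its stop with the battery still standing in it. Leave the yellow screwdriver, the tape measure and the wrench alone.

Things in the scene. Friction and masses are not known exactly. Their poses are not given: they have to be found in the camera images.
- dock: fixed grey charging dock, 170 (x) x 200 (y) x 100 (z) mm; origin at the centre of its underside on the desk. Its front looks along its own -x, roughly to the robot (the whole dock may be yawed up to 0.3 rad). Front, own frame: the yellow-rimmed access hole is in the fixed plate at the -y side, the blue drawer front covers the rest (y -28 to +94 mm, z 9 to 95 mm)
- hole (a point): centre of the mouth of the access hole, on the outer face of its yellow rim, 70 mm above the desk; dock frame (-88, -67.5, 70) mm. Hole 16 mm across (rim 18 mm inside, 29 mm outside, 3 mm proud), running level along the dock's +x. The black latch plate stands upright 27 mm behind this point, 26 mm wide, spanning heights 30 to 90 mm
- latch (a joint): angle of the hidden latch in rad: 0 at rest, 0.32 at its stop. Pushed along the dock's +x at the hole, the plate gives against a spring (about 2 to 7 N), 4 mm per 0.1 rad: it frees the drawer after about 6 to 7 mm (0.15 rad) and bottoms at 13 mm; it springs back when released, the drawer stays ajar
- drawer (a joint): how far the drawer is out, in m: 0 shut (latched), it springs by itself to about 0.035 when the latch is tripped, then needs 1 to 4 N of pull and stays where it is left; end stop at 0.10. It slides along the dock's own -x
- drawer_handle (a point): centre of the drawer's steel bar handle, moving with it: a level round bar 10 mm thick, 84 mm long along the dock's y, 65 mm above the desk, centre line 42 mm in front of the blue drawer front (37 mm free behind the bar, 74 mm between its end posts); hook it from behind or pinch it from above. Shut: (-133, 32.5, 65) mm in the dock frame
- drawer_floor (a point): centre of the drawer's inner floor, moving with the drawer, 16 mm above the desk; axes as the dock's. Inside 146 (x) x 105 (y) mm, side walls 24 mm high
- battery_pack: black battery pack, 69 x 80 x 55 mm, 0.4 kg, standing loose in the drawer under the dock's roof; origin at the centre of its underside, z up
- blue_screwdriver: loose screwdriver with a blue handle, 190 mm long, 0.09 kg, lying on the desk; origin at the middle of its length, on the desk. Along its own -y the steel blade (6 mm thick, y -95 to -8 mm), along +y the handle (28 mm thick, y -8 to +95 mm, its middle line about 14 mm above the desk)
- blade_tip (a point): tip of the blue screwdriver's blade, its centre 6.5 mm above the desk as it lies; body frame (0, -95, 6.5) mm
- yellow_screwdriver: yellow-handled screwdriver, 175 mm, lying on the desk to the right; a bystander, origin at the middle
- tape_measure: black and white tape measure, 74 x 90 x 37 mm, a bystander to the left of the dock
- hub_wrench: heavy chrome wrench, 229 mm, a bystander on the left of the desk
There are look-alikes about, which are no part of the job. There is more than one size of the blue_screwdriver; the job needs the larger.

How it is judged (in metres and radians):
On the way, in this order (a step that is already met when the one before it is completed fails the run):
1. the blue screwdriver's blade, through the hole, pushes the latch back (value of joint latch above 0.12 rad and x of blade_tip in the frame of dock between -0.072 and -0.035 m and y of blade_tip in the frame of dock between -0.085 and -0.05 m).
2. the drawer is drawn out to its stop (value of joint drawer above 0.09 m), for 0.2 s.
At the end, for the whole second after the job is handed in: the drawer is out at least 90 of its 100 mm, the battery stands upright (within 0.2 rad) on the drawer's floor, within 60 mm of its middle, and the blue screwdriver lies flat and still on the desk (value of joint drawer above 0.09 m and z of battery_pack in the frame of drawer_floor below 0.015 m and horizontal distance between battery_pack and drawer_floor below 0.06 m and angle between battery_pack's own z axis and vertical below 0.2 rad and linear speed of each of battery_pack, blue_screwdriver below 0.02 m/s and height (world z) of blue_screwdriver between -0.01 and 0.03 m and height (world z) of blade_tip below 0.03 m and angle between blue_screwdriver's own y axis and vertical above 1.35 rad); the robot touches nothing.
It fails at once if a bystander (yellow screwdriver, tape measure or wrench) is shifted by more than 30 mm (distance of any of yellow_screwdriver, tape_measure, hub_wrench from where it was at the start of the episode above 0.03 m).
It also fails if it takes over 62 s, if anything falls off the work surface, if the arm or the gripper's body presses on something with over 40 N, if the wrist force passes 120 N, or if a joint passes its speed limit or range.

## Working session

There is one attempt and no reset: what is moved stays moved. The work goes in short steps, each a Python script; the robot and the scene stay as the last script left them, time stands still between calls to the robot, and variables do not carry over. Pictures are saved under pics/ and viewed, about 8 in all and at most 12, crops included, and the job is handed in when it is done.

```bash
mkdir -p pics; ls; python3 - <<'E'
from station import robot, fingers, vision, workorder, recognise
import cv2,numpy as np
for c in("scene","top"):
    im=vision.grab_frame(c); cv2.imwrite(f"pics/{c}0.png",im[:,:,::-1])
    k=vision.calibration(c); print(c,k)
    for n in("dock","drawer_handle","hole","blue_screwdriver","yellow_screwdriver","tape_measure","hub_wrench"):
        try: print(n,[(np.round(d["rect"]).tolist(),round(d["p"],2)) for d in recognise(n,c)])
        except Exception as e: print(n,e)
print(robot.current_time_s())
E
```

```text
pics
scene {'mtx': array([[482.79723851,   0.        , 319.8141797 ],
       [  0.        , 482.79723851, 233.14513313],
       [  0.        ,   0.        ,   1.        ]]), 'extrinsics': array([[-0.66856791, -0.74347045,  0.01639045,  0.41651767],
       [ 0.39374677, -0.33520841,  0.85591986, -0.26982117],
       [-0.6308569 ,  0.57869423,  0.51684868, -0.76770089],
       [ 0.        ,  0.        ,  0.        ,  1.        ]])}
dock [([278.0, 221.0, 110.0, 84.0], 0.7)]
drawer_handle [([302.0, 238.0, 49.0, 47.0], 0.87), ([355.0, 206.0, 28.0, 29.0], 0.56)]
hole [([278.0, 222.0, 108.0, 87.0], 0.93), ([300.0, 236.0, 44.0, 51.0], 0.61)]
blue_screwdriver [([444.0, 235.0, 35.0, 38.0], 0.74), ([383.0, 245.0, 12.0, 21.0], 0.63), ([349.0, 207.0, 17.0, 21.0], 0.57)]
yellow_screwdriver [([354.0, 205.0, 22.0, 28.0], 0.62)]
tape_measure [([157.0, 312.0, 56.0, 35.0], 0.8)]
hub_wrench [([199.0, 377.0, 121.0, 93.0], 0.68), ([353.0, 208.0, 22.0, 25.0], 0.49)]
top {'mtx': array([[561.85963573,   0.        , 339.02743916],
       [  0.        , 561.85963573, 245.07160374],
       [  0.        ,   0.        ,   1.        ]]), 'extrinsics': array([[ 0.00224565, -0.99996661,  0.0078574 ,  0.04379145],
       [ 0.98679148,  0.00348868,  0.16195806, -0.57224031],
       [-0.16198006,  0.00738991,  0.98676636, -1.28571089],
       [ 0.        ,  0.        ,  0.        ,  1.        ]])}
dock []
drawer_handle [([329.0, 235.0, 54.0, 32.0], 0.78)]
hole [([337.0, 196.0, 95.0, 104.0], 0.62)]
blue_screwdriver [([465.0, 296.0, 40.0, 71.0], 0.82), ([403.0, 273.0, 12.0, 26.0], 0.59)]
yellow_screwdriver [([443.0, 201.0, 59.0, 33.0], 0.62)]
tape_measure [([192.0, 226.0, 46.0, 39.0], 0.92)]
hub_wrench [([183.0, 309.0, 92.0, 31.0], 0.95)]
0.8
```

View pics/scene0.png

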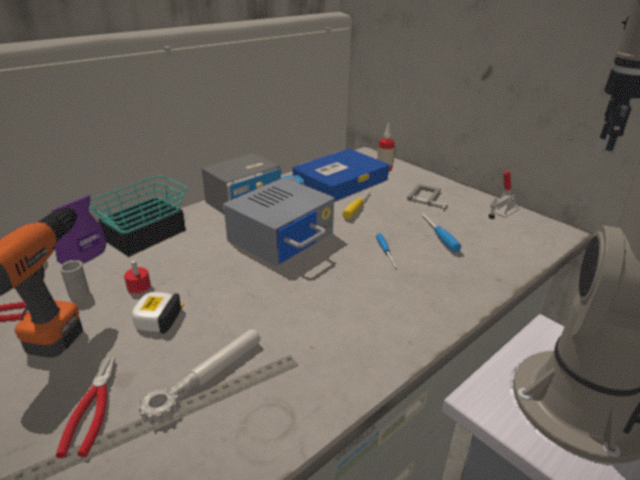

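View pics/top0.png

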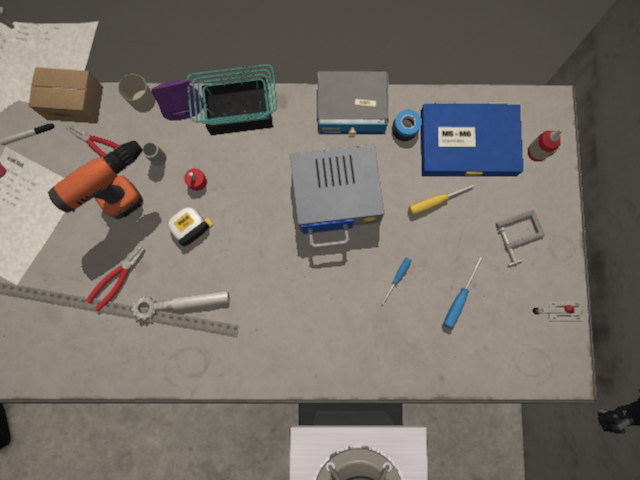

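The two blue screwdrivers are the larger one, top (463,293) / scene (441,233), and the smaller look-alike, top (397,281) / scene (386,250). The yellow one at top (442,201) is a bystander. By size I choose the one at (463,293). The dock with handle and yellow hole is at top (337,195), not the grey box behind it at (353,102). Next is one close crop to check.

```bash
cat > h.py <<'E'
from station import robot, fingers, vision, workorder, recognise
import cv2,numpy as np
def proj(c,P):
    k=vision.calibration(c);E=k["extrinsics"];P=np.atleast_2d(P)
    q=P@E[:3,:3].T+E[:3,3]; q=q*[1,-1,-1]; u=q@k["mtx"].T; return u[:,:2]/u[:,2:]
def unproj(c,uv,z):
    k=vision.calibration(c);E=k["extrinsics"];R=E[:3,:3];o=-R.T@E[:3,3]
    uv=np.atleast_2d(uv).astype(float);d=np.c_[uv,np.ones(len(uv))]@np.linalg.inv(k["mtx"]).T*[1,-1,-1]@R
    return o+d*((z-o[2])/d[:,2])[:,None]
def crop(c,name,x0,y0,w,h,s):
    im=vision.grab_frame(c); cv2.imwrite(name,cv2.resize(im[y0:y0+h,x0:x0+w,::-1],None,fx=s,fy=s,interpolation=cv2.INTER_CUBIC));return im
def blue(im,lo=(98,120,70),hi=(115,255,255)):
    return cv2.inRange(cv2.cvtColor(im,cv2.COLOR_RGB2HSV),lo,hi)
E
python3 - <<'E'
from h import *
a=crop("top","pics/a.png",285,140,200,195,3);b=crop("scene","pics/b.png",220,175,130,95,4)
A=cv2.imread("pics/a.png");B=cv2.imread("pics/b.png");
B=cv2.imread("pics/b.png")
cv2.imwrite("pics/a.png",A)
for c,im in(("top",a),("scene",b)):
    n,l,s,ce=cv2.connectedComponentsWithStats(blue(im))
    for i in range(1,n):
        if s[i,4]>25:
            p=np.argwhere(l==i)[:,::-1]; w,v=np.linalg.eigh(np.cov(p.T.astype(float))); print(c,s[i],ce[i].round(1),v[:,1].round(3),np.sqrt(w).round(2))
E
```

```text
top [ 422  104  101   68 5859] [473.8 137.8] [-0.999 -0.034] [20.67 29.36]
top [395 110  27  26 355] [407.6 123.2] [-0.917  0.399] [7.45 7.75]
top [319 124  67   9 416] [355.6 127.1] [-1.    -0.015] [ 2.29 18.95]
top [301 219  53  15 400] [326.9 225.5] [-0.992  0.125] [ 2.5  14.34]
top [394 258  17  26 157] [401.9 269.8] [-0.497  0.868] [1.7 7.6]
top [444 289  24  39 389] [455.6 309. ] [-0.431  0.902] [ 2.8  11.39]
scene [ 293  149   96   51 2563] [341.9 173.3] [-0.997  0.079] [11.04 23.8 ]
scene [231 169  50  30 375] [256.8 181. ] [-0.941  0.337] [ 3.04 15.69]
scene [ 277  211   39   52 1000] [295.1 235.2] [-0.635  0.772] [ 7.25 14.46]
scene [435 227  25  25 278] [447.6 239.4] [0.701 0.713] [2.67 8.45]
scene [377 234  11  18  98] [382.1 241.8] [0.474 0.88 ] [1.61 4.95]
```

View pics/a.png

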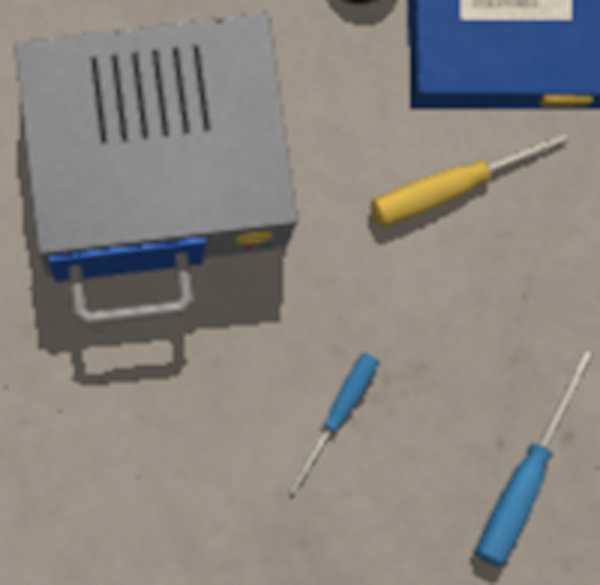

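View pics/b.png

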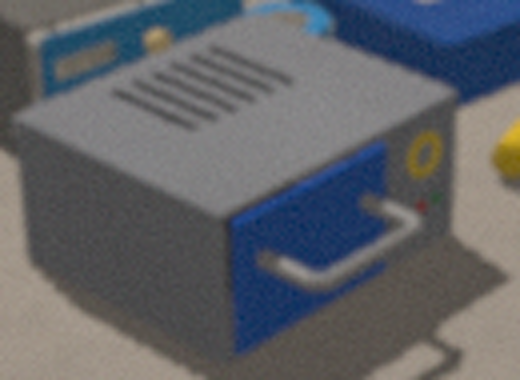

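The crops show the dock's top corners at top (291,155), (374,145), (384,213) and (299,224), and the hole at scene (326,213). The larger blue driver has its tip at top (481,258), neck at (466,290) and end at (448,327). It is clearly larger than the one at (397,281). Next I fit the poses.

```bash
python3 - <<'E'
from h import *
from scipy.optimize import least_squares
t=np.array([[17,44],[268,15],[297,220],[42,253]])/3+[285,140]
T=np.array([[85,100,100],[85,-100,100],[-85,-100,100],[-85,100,100]])/1e3
s=np.array([[225,218],[455,95],[232,358],[18,120],[450,235],[424,154]])/4+[220,175]
S=np.array([[-85,100,100],[-85,-100,100],[-85,100,0],[85,100,100],[-85,-100,0],[-88,-67.5,70]])/1e3
W=lambda p,X:np.c_[X[:,:2]@np.array([[np.cos(p[2]),np.sin(p[2])],[-np.sin(p[2]),np.cos(p[2])]])+p[:2],X[:,2]]
rt=lambda p:(proj("top",W(p,T))-t).ravel(); rs=lambda p:(proj("scene",W(p,S))-s).ravel()
for f in(rt,rs,lambda p:np.r_[rt(p),rs(p)]):
    r=least_squares(f,[.62,0,.1]);print(r.x.round(4),r.fun.round(1),"hole",W(r.x,S[5:]).round(4))
for c in("top","scene"):
    E=vision.calibration(c)["extrinsics"];print(c,(-E[:3,:3].T@E[:3,3]).round(3))
uv=np.array([[588,353],[543,450],[488,560]])/3+[285,140]
a=np.vstack([unproj("top",uv[0],.0065),unproj("top",uv[1],.011),unproj("top",uv[2],.014)]);print(a.round(4))
d=a[0]-a[2];print("len",np.hypot(*d[:2]),np.degrees(np.arctan2(d[1],d[0])), "handle cen",unproj("top",[455.6,309],.018),unproj("scene",[447.6,239.4],.018))
E
```

```text
[0.7068 0.0508 0.1295] [-0.7 -0.6  0.4 -1.1  0.9  0.9 -0.6  0.6] hole [[ 0.6283 -0.0275  0.07  ]]
[0.7076 0.0524 0.1454] [-0.2 -0.6  0.9 -1.9 -0.5  3.2 -1.6 -0.9  0.8 -1.1  0.7 -0.3] hole [[ 0.6303 -0.0272  0.07  ]]
[0.7073 0.0514 0.1342] [-1.1 -0.6 -0.  -1.5  0.8  0.5 -0.7  0.6 -0.4 -0.7  1.4 -1.7 -0.8  3.
 -1.1 -1.3  1.3 -0.8  1.1 -0.2] hole [[ 0.6291 -0.0273  0.07  ]]
top [0.356 0.055 1.361]
scene [-0.1    0.663  0.621]
[[ 0.5488 -0.3012  0.0065]
 [ 0.4694 -0.2608  0.011 ]
 [ 0.3818 -0.2134  0.014 ]]
len 0.18859581278525017 -27.736514995972588 handle cen [[ 0.42346303 -0.23278157  0.018     ]] [[ 0.41717787 -0.22444086  0.018     ]]
```

```bash
python3 - <<'E'
from h import *
print(robot.current_eef_rot())
g=[0.4293,-0.2384];o=[180,0,-27.7]
robot.move_to([*g,.15],o); fingers.gripper_to(0.75)
print(robot.current_joint_positions(), robot.current_tool_pos())
print(robot.line_to([*g,.021],velocity=.1,f_stop=12), robot.current_tool_pos())
fingers.gripper_to(0.0,force=70); print("gap",robot.current_finger_gap(),robot.current_contact_force())
robot.line_to([*g,.13],velocity=.12)
print(robot.current_finger_gap(),robot.current_contact_force(),robot.current_time_s())
# pre-insert: tip 40 mm in front of the hole
p=np.array([.7073,.0514]);a=.1342;R=np.array([[np.cos(a),-np.sin(a)],[np.sin(a),np.cos(a)]])
q=p+R@[-.088-.05-.135,-.0675]
o2=[180,0,np.degrees(a)]
robot.move_to([*q,.12],o2); robot.line_to([*q,.021+.0635],velocity=.1)
print(robot.current_tool_pos(),robot.current_joint_positions(),robot.current_time_s())
A=crop("top","pics/c.png",310,180,100,130,4);B=crop("scene","pics/d.png",270,180,120,95,4)
a=cv2.imread("pics/c.png");b=cv2.imread("pics/d.png");w=np.zeros((520,880,3),np.uint8);w[:520,:400]=a;w[:380,400:]=b
cv2.imwrite("pics/cd.png",cv2.resize(w,None,fx=.9,fy=.9))
E
```

```text
[1.79997135e+02 6.36143371e-04 2.47473485e+01]
[ 31.09107001  15.83275023  -4.82339351 103.91329397   1.52167371
  60.30420288 -92.05521656] [ 0.42916067 -0.23891436  0.15007801]
False [ 0.42988822 -0.23866778  0.02161111]
gap 0.2767373328068958 [-0.89014673  0.99924762  5.53623795]
0.27249321182594366 [-0.17897022  1.26952006 -1.5699633 ] 5.6083
[ 0.44584769 -0.05302262  0.08444017] [ 18.64413442  17.05871292 -16.63889056 113.96765965   6.32336023
  49.83735999 -83.82463795] 6.8917
```

View pics/cd.png

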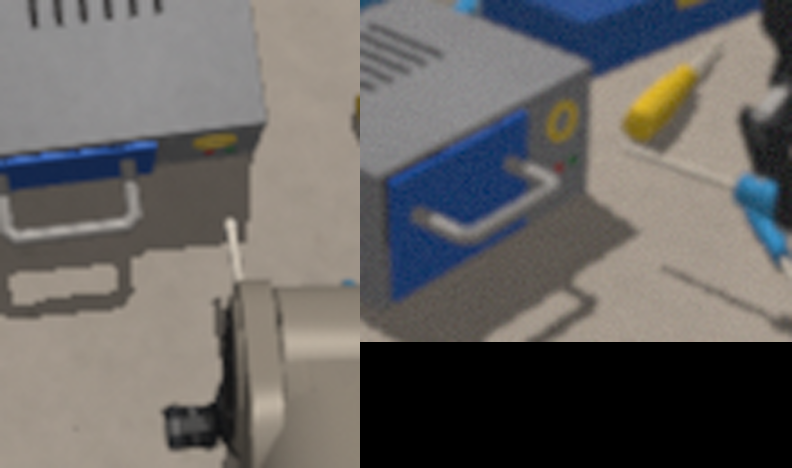

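The tip is at top (373.9,241.1) / scene (344.2,221.1), and the rim at top about (369.2,219.4) / scene (326.4,213.6). I triangulate both and compare them in the same cameras.

```bash
cat >> h.py <<'E'
from scipy.optimize import least_squares
def tri(ut,us):
    r=least_squares(lambda x:np.r_[(proj("top",x)[0]-ut),(proj("scene",x)[0]-us)],[.6,-.03,.07]);return r.x,r.fun
P0=np.array([.7073,.0514]);A0=.1342
def w2d(x,p=P0,a=A0):
    c,s=np.cos(a),np.sin(a);d=np.array(x[:2])-p;return np.array([c*d[0]+s*d[1],-s*d[0]+c*d[1],x[2]])
def d2w(x,p=P0,a=A0):
    c,s=np.cos(a),np.sin(a);return np.array([p[0]+c*x[0]-s*x[1],p[1]+s*x[0]+c*x[1],x[2]])
E
python3 - <<'E'
from h import *
for n,a,b in(("tip",(373.9,241.1),(344.2,221.1)),("hole",(369.2,219.4),(326.4,213.6))):
    x,f=tri(a,b);print(n,x.round(4),f.round(1),"dock mm",(w2d(x)*1e3).round(1))
h=d2w([-.088,-.0675,.07]);print(proj("top",h),proj("scene",h)); t=d2w([-.138,-.0675,.07]);print("exp tip",proj("top",t),proj("scene",t))
print("blade yaw", [np.degrees(np.arctan2(*(v[1::-1]))) for v in [unproj("top",[230/3.6+310,220/3.6+180],.07)[0]-unproj("top",[240/3.6+310,277/3.6+180],.0723)[0]]])
im=vision.grab_frame("scene");top=vision.grab_frame("top")
a=cv2.resize(im[195:245,310:390,::-1],None,fx=8,fy=8,interpolation=cv2.INTER_CUBIC);b=cv2.resize(top[205:265,350:400,::-1],None,fx=8,fy=8,interpolation=cv2.INTER_CUBIC)
w=np.zeros((480,1040,3),np.uint8);w[:400,:640]=a;w[:480,640:]=b;cv2.imwrite("pics/e.png",cv2.resize(w,None,fx=.75,fy=.75))
E
```

```text
tip [ 0.5788 -0.0355  0.0676] [-0.2 -0.2  0.2  0. ] dock mm [-139.   -68.9   67.6]
hole [ 0.6295 -0.0251  0.0699] [ 0.  0. -0. -0.] dock mm [-87.3 -65.4  69.9]
[[370.13835594 219.58727376]] [[327.12510258 213.33494268]]
exp tip [[373.14750218 240.40141009]] [[343.77586096 220.31408134]]
blade yaw [np.float64(9.04868390613072)]
```

View pics/e.png

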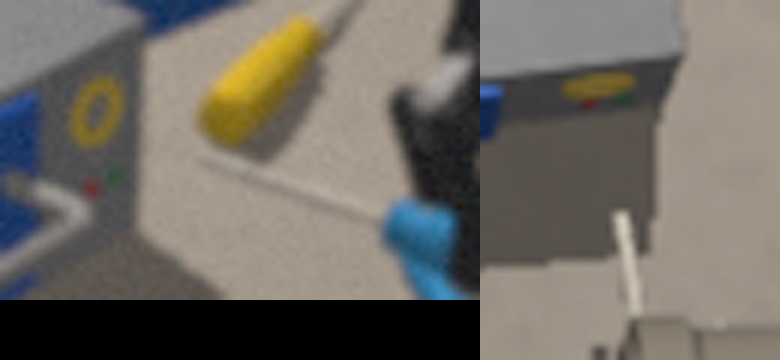

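```bash
python3 - <<'E'
from h import *
c=w2d(robot.current_tool_pos()); off=-.138-c[0]; print(c,off)
y=c[1]+.002; z=c[2]+.0015
robot.line_to(d2w([c[0]+.038,y,z]),velocity=.08)   # tip ~12 mm short of the rim
im=vision.grab_frame("scene");top=vision.grab_frame("top")
a=cv2.resize(im[195:245,310:390,::-1],None,fx=8,fy=8,interpolation=cv2.INTER_CUBIC);b=cv2.resize(top[205:265,350:400,::-1],None,fx=8,fy=8,interpolation=cv2.INTER_CUBIC)
w=np.zeros((480,1040,3),np.uint8);w[:400,:640]=a;w[:480,640:]=b;cv2.imwrite("pics/f.png",cv2.resize(w,None,fx=.75,fy=.75))
print(robot.current_contact_force(),robot.current_tool_pos())
E
```

```text
[-0.2723326  -0.06784392  0.08520238] 0.13433259891559424
[-0.18686556  0.34902644 -0.99727969] [ 0.48309106 -0.04533841  0.08647923]
```

View pics/f.png

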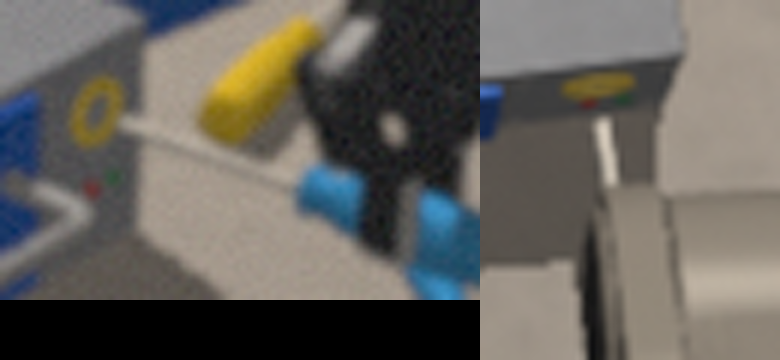

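The tip is in line with the ring: the extrapolation lands within 1 px of the rim centre in both views. Inserting now.

```bash
python3 - <<'E'
from h import *
c=w2d(robot.current_tool_pos()); L=.1343; g=lambda tip:d2w([tip-L,c[1],c[2]])
s=robot.line_to(g(-.068),velocity=.05,f_stop=8); print(s,w2d(robot.current_tool_pos())[0]+L,robot.current_contact_force())
if not s:
    for tip in(-.058,-.053,-.050):
        s=robot.line_to(g(tip),velocity=.03,f_stop=20); print(s,w2d(robot.current_tool_pos())[0]+L,robot.current_contact_force())
        if s:break
robot.pause(.3)
im=vision.grab_frame("scene");cv2.imwrite("pics/g.png",cv2.resize(im[170:290,210:390,::-1],None,fx=4,fy=4,interpolation=cv2.INTER_CUBIC))
print(robot.current_time_s())
E
```

```text
False -0.06830824868378965 [ 0.59897433  0.70009178 -1.01676935]
False -0.05995016013163254 [-5.25252881 -0.82662334  0.71493346]
False -0.0528110219403507 [-2.11202878 -0.12634432 -0.80871754]
False -0.04997076149578411 [-2.53338599 -0.57963385 -1.23895471]
10.0167
```

View pics/g.png

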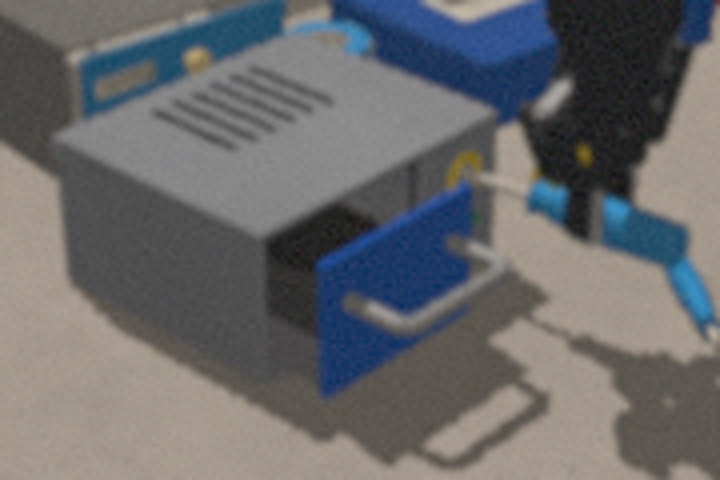

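The drawer is ajar: its front is out about 35 mm, and the latch force dropped after release. Next I withdraw and lay the driver back where it was.

```bash
python3 - <<'E'
from h import *
c=w2d(robot.current_tool_pos())
robot.line_to(d2w([c[0]-.09,c[1],c[2]]),velocity=.12)
t=robot.current_tool_pos(); robot.line_to([t[0],t[1],.14],velocity=.15)
g=[0.4293,-0.2384];o=[180,0,-27.7]
robot.move_to([*g,.13],o)
print(robot.line_to([*g,.022],velocity=.08,f_stop=6),robot.current_tool_pos(),robot.current_contact_force())
fingers.gripper_to(0.75); robot.line_to([*g,.16],velocity=.15)
print(robot.current_time_s(),robot.current_finger_gap())
# above the handle, off to the +y? just above, clear
h=d2w([-.168,.0325,.065]);print(h)
robot.move_to([h[0]-.12,h[1],.25],[180,0,np.degrees(A0)])
top=vision.grab_frame("top");im=vision.grab_frame("scene")
a=cv2.resize(top[195:340,290:500,::-1],None,fx=3,fy=3,interpolation=cv2.INTER_CUBIC);b=cv2.resize(im[180:280,260:470,::-1],None,fx=3,fy=3,interpolation=cv2.INTER_CUBIC)
cv2.imwrite("pics/i.png",cv2.resize(np.vstack([a,b]),None,fx=.8,fy=.8))
E
```

```text
False [ 0.42982195 -0.23868113  0.02249054] [ 0.23609558 -0.13043356 -0.9666133 ]
15.2417 0.7509308339696962
[0.53646212 0.06112979 0.065     ]
```

View pics/i.png

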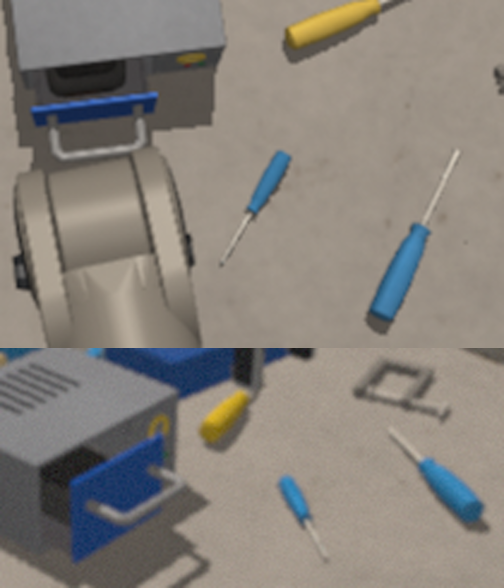

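The blue driver lies flat at its old place, the small one is untouched, and the bar centre is at top about (330,259). Now I pinch the bar from above and pull.

```bash
python3 - <<'E'
from h import *
print("bar seen, dock:",w2d(unproj("top",[97/2.4+290,152/2.4+195],.069)[0]))
h=[-.168,.0325]
best=None
for yaw in(np.degrees(A0)+90,np.degrees(A0)-90):
    q=robot.inverse_kinematics(d2w([*h,.16]),[180,0,yaw]);print(yaw,q)
    if q is not None:
        d=np.abs(np.array(q)-robot.current_joint_positions()).max()
        if best is None or d<best[0]:best=(d,yaw)
o=[180,0,best[1]]
robot.move_to(d2w([*h,.16]),o); fingers.gripper_to(0.45)
print(robot.line_to(d2w([*h,.063]),velocity=.1,f_stop=8),w2d(robot.current_tool_pos()),robot.current_contact_force())
im=vision.grab_frame("scene");cv2.imwrite("pics/j.png",cv2.resize(im[170:290,210:390,::-1],None,fx=4,fy=4,interpolation=cv2.INTER_CUBIC))
E
```

```text
bar seen, dock: [-0.16673034  0.03676744  0.069     ]
97.68909361065565 [ 14.36045074  23.31303979 -30.14341494  95.01606835  12.65748641
  65.08817561 -11.42468581]
-82.31090638934435 [ -40.2360987    24.5103022    43.11448932   97.13994333  -18.14484742
   65.56972808 -164.40093144]
True [-0.16784985  0.03269475  0.06648552] [-0.27967687  0.71333303  5.91948361]
```

View pics/j.png

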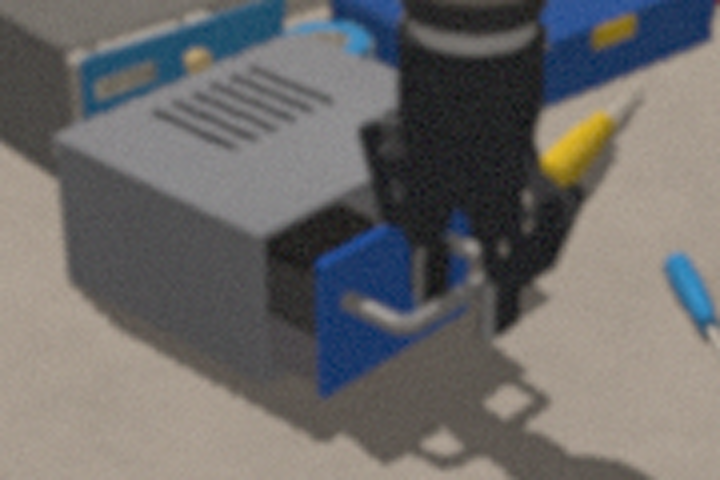

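The bar is between the fingers. The descent stopped 3.5 mm early on force, which is good enough. Close and pull.

```bash
python3 - <<'E'
from h import *
fingers.gripper_to(0.0,force=30); print("gap",robot.current_finger_gap(),robot.current_contact_force())
c=w2d(robot.current_tool_pos())
s=robot.line_to(d2w([c[0]-.055,c[1],c[2]]),velocity=.05,f_stop=20);print(s,w2d(robot.current_tool_pos()),robot.current_contact_force())
s=robot.line_to(d2w([c[0]-.070,c[1],c[2]]),velocity=.02,f_stop=12);print(s,w2d(robot.current_tool_pos()),robot.current_contact_force(),robot.current_finger_gap())
robot.pause(.3);print(robot.current_time_s())
top=vision.grab_frame("top");im=vision.grab_frame("scene")
a=cv2.resize(top[140:340,260:500,::-1],None,fx=2.5,fy=2.5);b=cv2.resize(im[170:290,210:390,::-1],None,fx=2.5,fy=2.5)
E
```

```text
gap 0.10346479139908916 [ 0.51821473 -0.66539732  1.05151833]
False [-0.22513475  0.03326013  0.06523708] [-0.15195883  1.79790015  4.11215077]
True [-0.23179154  0.0333843   0.06531159] [ 0.9551797  -0.14077087  1.0226024 ] 0.10274734671141851
21.3917
```

```bash
python3 - <<'E'
from h import *
fingers.gripper_to(0.4)
t=robot.current_tool_pos(); robot.line_to([t[0],t[1],.2],velocity=.1)
robot.move_to([.38,-.2,.3],[180,0,60]); robot.pause(.3)
top=vision.grab_frame("top");im=vision.grab_frame("scene")
a=cv2.resize(top[140:340,260:500,::-1],None,fx=2,fy=2);b=cv2.resize(im[170:290,210:450,::-1],None,fx=2,fy=2)
cv2.imwrite("pics/k.png",cv2.resize(np.vstack([a,b]),None,fx=.92,fy=.92));print(robot.current_time_s())
E
```

```text
26.225
```

View pics/k.png

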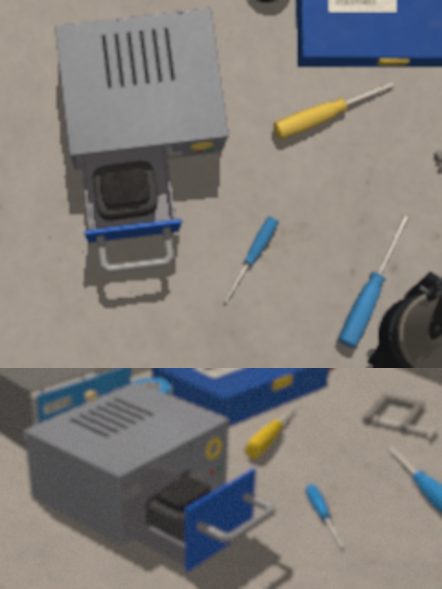

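```bash
python3 - <<'E'
from h import *
print("bar",w2d(unproj("top",[137/1.84+260,264/1.84+140],.069)[0]),"battery",w2d(unproj("top",[124/1.84+260,188/1.84+140],.071)[0]),"front edge",w2d(unproj("top",[133/1.84+260,227/1.84+140],.095)[0]))
print(robot.current_contact_force(),robot.current_dq())
E
```

```text
bar [-0.225948    0.03509046  0.069     ] battery [-0.12842712  0.03886869  0.071     ] front edge [-0.18236663  0.0343396   0.095     ]
[-0.48540863  0.60621476 -0.0139821 ] [-0.04638621 -0.07981604  0.04290697  0.07691901  0.16764265  0.00486095
 -0.0230748 ]
```

The force stop points to the end stop (0.099 m by TCP), but vision gives 0.093–0.098. The margin is thin, so I re-pull to confirm.

```bash
python3 - <<'E'
from h import *
o=[180,0,97.69];x=-.2318
robot.move_to(d2w([x,.0334,.2]),o); fingers.gripper_to(0.45)
robot.line_to(d2w([x,.0334,.066]),velocity=.12,f_stop=10)
fingers.gripper_to(0.0,force=30);c=w2d(robot.current_tool_pos());print(c,robot.current_finger_gap())
for i in range(1,9):
    s=robot.line_to(d2w([c[0]-.0015*i,c[1],c[2]]),velocity=.02,f_stop=25)
    f=robot.current_contact_force();print(s,w2d(robot.current_tool_pos())[0].round(4),f.round(1))
    if s or np.hypot(f[0],f[1])>15:break
robot.line_to(d2w(c),velocity=.02); 
E
```

```text
[-0.23062477  0.03344317  0.06688169] 0.10186671247273667
False -0.2318 [1.4 0.3 1.3]
False -0.2319 [ 5.3  0.6 -3.8]
False -0.2319 [ 8.2  1.5 -7.9]
False -0.2319 [ 11.2   1.9 -11.4]
False -0.2319 [ 14.5   1.9 -15.1]
False -0.232 [ 17.8   2.  -19.3]
```

The end stop is confirmed: force rises with no travel at -0.232. I ease back to the stop, release, retreat, check and hand in.

```bash
python3 - <<'E'
from h import *
robot.line_to(d2w([-.2322,.0334,.0665]),velocity=.02,f_stop=15); print(w2d(robot.current_tool_pos()))
fingers.gripper_to(0.4)
t=robot.current_tool_pos(); robot.line_to([t[0],t[1],.2],velocity=.1)
robot.move_to([.4,0,.35],[180,0,60]); robot.pause(.5)
im=vision.grab_frame("scene");cv2.imwrite("pics/l.png",cv2.resize(im[170:290,210:470,::-1],None,fx=3,fy=3));print(robot.current_time_s())
E
```

```text
[-0.23179748  0.03344328  0.06688   ]
34.7083
```

View pics/l.png

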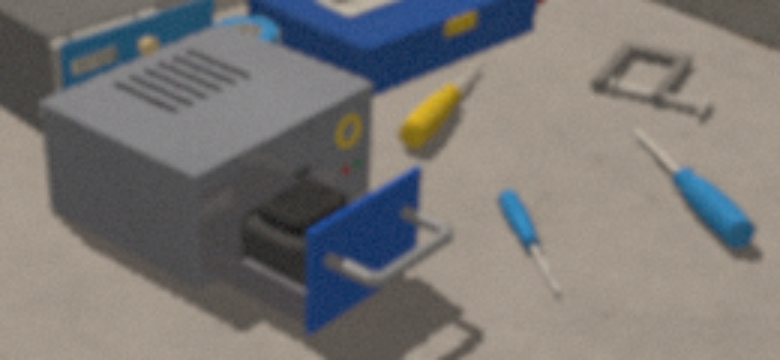

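The drawer is out, the battery (crop 295,230) stands upright in it, and the blue driver (crop 695,190) lies flat. The arm is clear.

```bash
python3 -c "
from station import workorder
print(workorder.close_job())"
```

```text
the job is handed in; nothing more can be done
None
```

I pushed the larger blue screwdriver's blade through the yellow-rimmed hole and the drawer sprang ajar. I laid the driver back flat where it had been, pulled the drawer out to its stop, and handed the job in at about 35 s of the 62 s allowed. `close_job` gave no verdict.

- **Latch:** the blade tip went to about x = -50 mm in the dock frame. The push force peaked near 5 N and then dropped, and the picture showed the drawer ajar.
- **Drawer:** a second pull raised the force to about 18 N with no more travel, with the bar at -0.232 m in the dock frame. That puts the drawer about 99 mm out. My camera estimate disagreed, giving 93–98 mm, and I trusted the stop contact.
- **Battery and screwdriver:** in the last picture the battery stands upright in the drawer and the blue screwdriver lies flat on the desk, with the gripper clear. I judged the battery by eye and did not measure its distance from the middle of the drawer.
- **Bystanders:** the yellow screwdriver looked unmoved in the last pictures. I did not check the wrench or the tape measure again, but the arm never went near them.
- **Early stop:** the first descent onto the handle stopped 3.5 mm high on its force limit. The pinch still held.

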